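Move the bench pin from its parking rail to the working rail

ROBOT

A 6-joint arm with a two-finger parallel gripper is mounted at the origin on the work surface. World frame = base frame: x ahead of the robot, y to its left, z up, the work surface at z = 0. Lengths are in m, angles in rad, forces in N, time in s.
With the tool pointing down it reaches from about 0.25 to 0.725 m from the base axis. Payload 9.7 kg.
Tool frame: the origin (TCP) lies at the very end of the fingers, on their centre line; the grasp point (between the pads) lies 19 mm behind it (grip_point_offset is the z of the grasp point in the tool frame, in m); z points along the fingers, y is the direction in which the jaws open and shut (so a half turn about z gives the same grasp; the last joint's range is limited). The gripper opens to 85 mm and grips with 20 to 120 N. Pads are 22 mm wide; open, the fingers measure 114 mm over their backs; the gripper's body (76 mm by 85 mm) begins 54 mm behind the grasp point. The pads swing forward as they close: fully open they stand 13 mm farther back than shut.
Start: joints at [1.222, 0.087, 0.176, 1.66, 0, 1.571], TCP at [0.188, 0.517, 0.231] pointing down, gripper open.
Joint ranges: [-3.13, 3.13], [-0.85, 1.81], [-1.15, 1.24], [-2.2, 2.28], [-1.44, 1.52], [-3.14, 3.14]. Speed limits (rad/s): [2.22, 2.22, 2.57, 3.14, 3.14, 3.14].

INTERFACE

Orientations are given as a rotation vector (axis times angle).
In Python, from cell import move_ptp, servo_line, movej, command_gripper, pause, solve_ik, sense, get_image, IKError, hand_in, grip_point_offset gives the robot as it stands. Calls block until the motion is done:
- move_ptp(position, orientation): joint-space move of the TCP to a pose.
- servo_line(position, rotation=None, feed=0.15, f_stop=None): straight line of the TCP; rotation=None keeps the orientation; feed is the mean speed in m/s. With f_stop (N) it stops when the force on the tool has changed by that much, and returns True; else False.
- movej(angles): joint-space move.
- command_gripper(opening): opening from 0.0 (shut) to 1.0 (fully open); the grip force is fixed at half the most; returns when the fingers have stopped.
- pause(seconds).
- solve_ik(position, orientation): joint angles nearest the present ones, or None.
- sense(): the state.
- get_image(name): name is "side" or "top"; returns a dict with "frame" (400x640x3 uint8, red, green, blue), "fx", "fy", "cx", "cy" (pixels), "R" (3x3) and "t" (3): a world point X has camera coordinates R X + t. Camera axes: x right, y down, z forward; pixel columns grow to the right and rows downward; lengths in m; the calibration is good to about 2 mm. A picture is of the moment at which its call begins. There is no depth.
A pose or a line that the arm cannot do raises IKError and nothing moves.
- hand_in(): hands the job in, once; it reports no verdict.
The state is a dict: "time_s": time; "joints": joint angles; "joint_velocities": joint speeds; "joint_efforts": joint torques, N m; "ee_pos": TCP position; "eef_rot": TCP orientation; "force": force on the tool from outside, world axes, zero at the start; "wrist_torque": the same for the moment, N m; "grip_width": opening from 0.0 (shut) to 1.0 (fully open).
Only numpy, scipy, OpenCV 4.12 (cv2) and the standard library are available. Lean on these libraries where they do the work, as an engineer would, in place of code of your own. Each camera call takes 0.05 s, during which the arm holds its last target.

TASK

The jeweller's bench pin (the notched wooden block on a metal dovetail shoe) is locked in one of the two dovetail rails. Press the button of that rail's sprung catch to free the pin, draw it out, and slide it gently, never forcing it, all the way into the other, empty rail, the same way round (nose first, notch outwards), until that rail's catch clicks up behind it. Then let go, and leave everything else on the bench where it stands.

Things in the scene. Friction and masses are not known exactly. Their poses are not given: they have to be found in the camera images.
- pin: Loose bench pin, 0.13 to 0.25 kg. Origin: centre of its aluminium shoe's flat underside; x to the shoe's nose, which goes in first; z up. Shoe: 50 mm long, 56 wide at the bottom, sides sloping in at 45 degrees to 42 wide at its top, 9 mm up; nose tapered to 46 wide, its underside raised 2.5 mm over the last 9 mm.
- pin_grip (a point): On the pin, 2 mm behind and 35 mm above its origin: a good place to grip its hardwood block, 40 mm wide (y), x -25 to 22 and z 9 to 50 mm from the pin's origin. Behind that, to x -50, are two prongs with a V notch between.
- pin_notch (a point): Tip of the pin's prongs, between them at the mouth of the V notch: 50 mm behind and 30 mm above the pin's origin.
- rail_a: Fixed rail that holds the pin at the start, on a dark wooden base. Origin on the bench top; x along the slide-way, the way a pin goes in; y left, z up. Base x -110 to 60 mm, 92 wide, 20 high: its top is the flat, waxed slide-way. The catch's 24 mm wide tooth stands 5 mm out of the slide-way behind the locked shoe; its entrance side is a ramp that an entering shoe pushes down.
- lips_a (a point): Midway between rail_a's two steel lips, at slide-way height (rail's x 0, y 0, z 20 mm). Lips: x -40 to 35, 84 mm wide outside, tops 12.5 mm above the slide-way, 45 mm apart there, undercut at 45 degrees to 60 mm apart below: the shoe has 2 mm play to each side and 2.5 mm upwards. From x -40 to -54 they flare out 7 mm a side. Drawn out, the shoe is clear of them with the pin's origin at x -80.
- locked_a (a point): Where the pin's origin is while locked in rail_a: x 10, y 0, z 20 mm in the rail's frame. A sprung ejector at the far end presses the shoe back against the tooth with 3.6 N; once the catch is pressed down it pushes the pin out 14 mm within half a second, past the tooth (origin near x -4), so the button need not be held while the pin is drawn out.
- button_a (a point): Centre of the top of rail_a's catch button: a ribbed steel pad 28 mm along the rail, 24 across, left of its entrance end (rail's x -22, y 66), 34 mm above the bench when up. It goes straight down 7 mm and springs back; pressing takes up to about 4 N (1.4 to 2.5 N of spring and the friction of the loaded tooth).
- rail_b: The empty rail, fixed, on a grey base: same shape, sizes and kind of frame as rail_a (slide-way 20 mm up, x the way the pin goes in), catch button on its left too. But its stop, ejector and catch are together clamped up to 8 mm farther in or out than rail_a's, which is not measured: the locked pin's origin will be anywhere from x 2 to 18 mm. Feel for it.
- apron_b (a point): Point on rail_b's slide-way, before the lips (rail's x -84, y 0, z 20 mm). With the pin's origin here its shoe can be set down on the open apron (x -110 to -54), clear of the lips, lies flat even if it was held tilted, and can then be slid in along x.
- catch_a (a joint): rail_a's catch and button, m: 0 = up (locked), 0.007 = fully down; the tooth lets the shoe go at about 0.005.
- catch_b (a joint): rail_b's catch and button, m: 0 up, 0.007 fully down; 0.005 while the shoe lies over the tooth, 0 again once clicked up behind it. Going in, ramp, ejector (2.2 to 3.6 N over the last 14 mm) and friction resist with up to about 8 N; it clicks some 0.5 mm past the locked place, and 2.5 mm past it is a hard steel stop. Over 30 N between pin and rail is forcing it.
- dish: Bystander, to be left alone: small white ceramic dish, 56 mm wide, 16 mm high, by rail_a; origin at the centre of its underside.
- tin: Bystander, to be left alone: small round aluminium tin, 38 mm wide, 26 mm high, by rail_b; origin at the centre of its underside.
- tumbler: Bystander, to be left alone: glass tumbler, 66 mm wide, 100 mm high, at the left; origin at the centre of its underside.
- jar: Bystander, to be left alone: amber jar with a steel cap, 68 mm wide, 75 mm high, at the right; origin at the centre of its underside.
- driver: Bystander, to be left alone: wooden-handled screwdriver lying at the left; origin at the centre of its underside.
Mind the look-alikes: they are no part of the job. Leave any red or turquoise look-alike of the rail_a alone.

How it is judged:
On the way, in this order (a step that is already met when the one before it is completed fails the run):
1. the catch of the rail that holds the pin is pressed down (value of joint catch_a above 0.004 m), for 0.05 s.
2. the pin is drawn clear out of that rail (distance between pin and rail_a above 0.085 m), for 0.1 s.
At the end, for the whole second after the job is handed in: The pin sits in the formerly empty rail, 0 to 24 mm in from the rail's origin (wherever the stop is set), within 4 mm sideways, 17 to 24 mm above the bench, in line within 0.1 rad, notch outwards, the rail's catch up behind it (under 1.5 mm down), at rest (x of pin in the frame of rail_b between 0 and 0.024 m and y of pin in the frame of rail_b between -0.004 and 0.004 m and z of pin in the frame of rail_b between 0.017 and 0.024 m and angle between the x axis of pin and the x axis of rail_b, either way round below 0.1 rad and x of pin_notch in the frame of rail_b below -0.02 m and value of joint catch_b below 0.0015 m and linear speed of pin below 0.02 m/s); the robot touches nothing.
It fails at once if with its shoe between the lips, the pin is forced against the working rail with more than 30 N (contact force between pin and rail_b above 30 N and x of pin in the frame of rail_b above -0.05 m and distance between pin and rail_b below 0.08 m).
It fails at once if a bystander is moved by more than 20 mm (distance of any of dish, tin, tumbler, jar, driver from where it was at the start of the episode above 0.02 m).
It also fails if it takes over 64 s, if anything falls off the work surface, if the arm or the gripper's body presses on something with over 40 N, if the wrist force passes 120 N, or if a joint passes its speed limit or range.

## Working session

There is one attempt and no reset: what is moved stays moved. The work goes in short steps, each a Python script; the robot and the scene stay as the last script left them, time stands still between calls to the robot, and variables do not carry over. Pictures are saved under pics/ and viewed, and the job is handed in when it is done.

```bash
ls; mkdir -p pics
python3 - <<'E'
from cell import *
import cv2,numpy as np
s=sense();print(s)
for n in("side","top"):
    d=get_image(n);cv2.imwrite(f"pics/{n}0.png",d["frame"][:,:,::-1]);print(n,d["fx"],d["fy"],d["cx"],d["cy"],d["R"],d["t"])
print(grip_point_offset)
E
```

```text
pics
{'time_s': 0.0, 'joints': array([ 1.22200111e+00,  8.74334109e-02,  1.75136748e-01,  1.65981608e+00,
       -1.52106505e-05,  1.57079010e+00]), 'joint_velocities': array([-0.00043776,  0.00097541, -0.00374539,  0.00066706,  0.00068684,
       -0.00095675]), 'joint_efforts': array([-2.89028038e-03, -5.20390964e+01,  4.64801073e+01,  1.63639878e-02,
       -1.55640428e-04,  2.16371539e-06]), 'ee_pos': array([0.18789422, 0.51665746, 0.23059908]), 'eef_rot': array([-5.45066389e-01, -3.09372944e+00,  2.04045522e-03]), 'force': array([0.11040582, 0.30091767, 0.09061389]), 'wrist_torque': array([-0.00620265, -0.02775481,  0.0163823 ]), 'grip_width': 1.0021240412391748}
side 389.7868466433998 389.7868466433998 323.3182821307156 200.9745283324568 [[ 0.85736421 -0.51455864  0.01249076]
 [-0.29712719 -0.51460131 -0.80430151]
 [ 0.42028806  0.68586799 -0.59409011]] [-0.39429275  0.1980184   1.00341356]
top 507.3940160260055 507.3940160260055 322.9018790431004 196.25742365621917 [[-0.01189065 -0.99992093  0.00409142]
 [-0.99898578  0.01170162 -0.04347977]
 [ 0.04342846 -0.00460428 -0.99904593]] [-0.01719129  0.46105654  1.63269741]
-0.0187
```

View pics/side0.png

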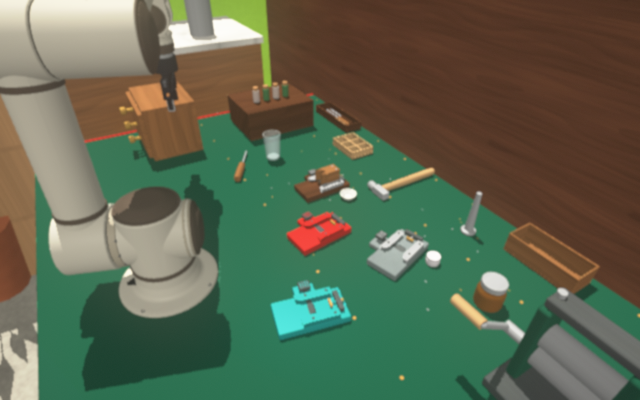

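View pics/top0.png

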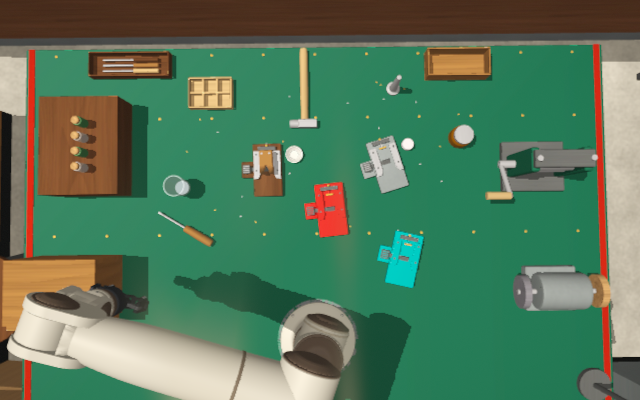

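Top view: dark rail_a with the pin at about (267,168), grey empty rail_b at (387,164), and red and turquoise look-alikes at (328,210) and (404,258). I'll enlarge the two working rails.

Run:
```python
import cv2,numpy as np
im=cv2.imread("pics/top0.png");s=cv2.imread("pics/side0.png")
a=cv2.resize(im[130:205,230:310],None,fx=5,fy=5,interpolation=cv2.INTER_CUBIC)
b=cv2.resize(im[125:200,345:425],None,fx=5,fy=5,interpolation=cv2.INTER_CUBIC)
cv2.imwrite("pics/cropt.png",np.hstack([a,b]))
a=cv2.resize(s[155:215,285:365],None,fx=5,fy=5,interpolation=cv2.INTER_CUBIC)
b=cv2.resize(s[220:280,365:445],None,fx=5,fy=5,interpolation=cv2.INTER_CUBIC)
cv2.imwrite("pics/crops.png",np.hstack([a,b]))
```

```text
(no output)
```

View pics/cropt.png

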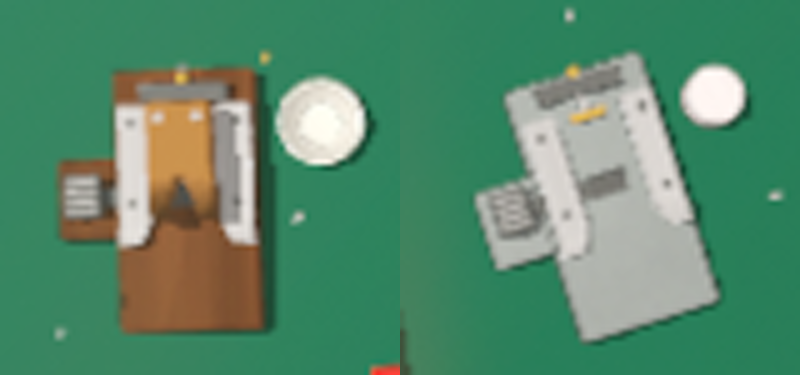

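View pics/crops.png

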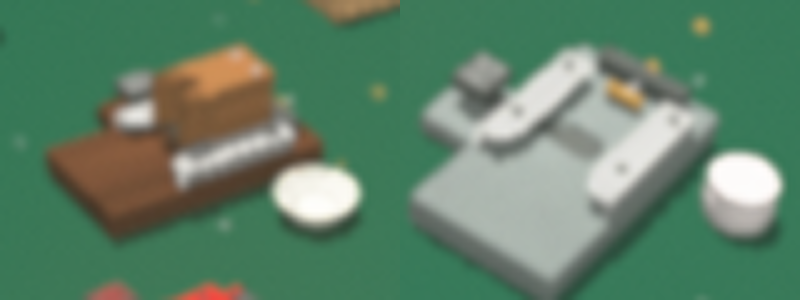

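Top crop: rail_a's entrance is at the bottom with its button at left (82,197). Rail_b is turned with its button at left (515,210), its tooth at (603,182) and its ejector at (588,112). Next I'll fit the base edges to get the poses.

```bash
cat > vis.py <<'E'
import cv2,numpy as np
def ray(d,uv,z):
    K=np.array([[d["fx"],0,d["cx"]],[0,d["fy"],d["cy"]],[0,0,1]]);R=np.array(d["R"]);t=np.array(d["t"])
    c=-R.T@t; v=R.T@np.linalg.solve(K,np.array([uv[0],uv[1],1.])); return c+v*(z-c[2])/v[2]
def proj(d,X):
    p=np.array(d["R"])@np.asarray(X)+np.array(d["t"]); return np.array([d["fx"]*p[0]/p[2]+d["cx"],d["fy"]*p[1]/p[2]+d["cy"]])
E
cat > fit.py <<'E'
from cell import get_image
from vis import *
from scipy.optimize import least_squares
d=get_image("top");im=d["frame"]
S=8
def contour(x0,y0,x1,y1):
    c=cv2.resize(im[y0:y1,x0:x1],None,fx=S,fy=S,interpolation=cv2.INTER_CUBIC).astype(float)
    r,g,b=c[...,0],c[...,1],c[...,2]
    m=((g-r)/(r+g+b+1)<0.19).astype(np.uint8)
    cs,_=cv2.findContours(m,cv2.RETR_EXTERNAL,cv2.CHAIN_APPROX_NONE)
    k=max(cs,key=cv2.contourArea)[:,0,:]
    return (k+0.5)/S-0.5+np.array([x0,y0])
def rail(box,p0,cen):
    k=contour(*box); P20=np.array([ray(d,q,.02)[:2] for q in k]);P0=np.array([ray(d,q,0.)[:2] for q in k])
    cam=(-np.array(d["R"]).T@np.array(d["t"]))[:2]
    p=np.array(p0)
    for it in range(8):
        c,s=np.cos(p[2]),np.sin(p[2])
        L=lambda P,p:(P-p[:2])@np.array([[np.cos(p[2]),-np.sin(p[2])],[np.sin(p[2]),np.cos(p[2])]])
        cl=L(cam[None],p)[0]
        tol=.010 if it<4 else .004
        sets=[]
        for ax,val in((0,-.11),(0,.06),(1,-.046),(1,.046)):
            facing = cl[ax]>val if val in(.06,.046) else cl[ax]<val   # side face visible-> silhouette is at z=0
            P=P0 if facing else P20
            l=L(P,p); o=1-ax
            lo,hi=((-.036,.036) if ax==0 else (-.1,.05))
            sel=(abs(l[:,ax]-val)<tol)&(l[:,o]>lo)&(l[:,o]<hi)
            if val==.046: sel&=(l[:,0]<-.055)|(l[:,0]>.02)
            sets.append((P[sel],ax,val))
        f=lambda p:np.concatenate([(L(P,p)[:,ax]-val)/np.sqrt(max(len(P),1)) for P,ax,val in sets])
        r=least_squares(f,p,loss="soft_l1",f_scale=2e-4);p=r.x
    print("pose",p.round(4),[(len(P),round(1e3*np.median(L(P,p)[:,ax]-val),2),round(1e3*np.std(L(P,p)[:,ax]),2)) for P,ax,val in sets])
    return p
def W(p,x,y,z): 
    c,s=np.cos(p[2]),np.sin(p[2]); return np.array([p[0]+c*x-s*y,p[1]+s*x+c*y,z])
if __name__=="__main__":
    def init(u0,v0,u1,v1):  # entrance mid, far mid
        e=ray(d,(u0,v0),.02)[:2];f=ray(d,(u1,v1),.02)[:2];t=np.arctan2(*(f-e)[::-1]);return [*(e+(f-e)*110/170),t]
    A=rail((235,130,290,205),init(230+194/5,130+331/5,230+185/5,130+70/5),0)
    B=rail((350,125,412,200),init(345+250/5,125+320/5,345+172/5,125+74/5),0)
    np.save("A.npy",A);np.save("B.npy",B)
    sd=get_image("side")
    for nm,dd in(("t",d),("s",sd)):
        big=cv2.resize(dd["frame"][:,:,::-1],None,fx=5,fy=5,interpolation=cv2.INTER_CUBIC)
        out=[]
        for p in(A,B):
            for z in (.02,):
                q=np.array([proj(dd,W(p,x,y,z)) for x,y in((-.11,-.046),(.06,-.046),(.06,.046),(-.11,.046))])
                cv2.polylines(big,[((q+.5)*5).astype(int)],True,(0,0,255),1)
            for X in((-.022,.066,.034),(-.022+.014,.066+.012,.034),(-.022-.014,.066-.012,.034),(-.022+.014,.066-.012,.034),(-.022-.014,.066+.012,.034),(-.04,.0225,.0325),(.035,.0225,.0325),(-.04,-.0225,.0325),(.035,-.0225,.0325)):
                cv2.circle(big,tuple(((proj(dd,W(p,*X))+.5)*5).astype(int)),2,(255,0,255),-1)
            if p is A:
              for X in((.032,.02,.07),(.032,-.02,.07),(-.015,-.02,.07),(-.015,.02,.07)): cv2.circle(big,tuple(((proj(dd,W(p,*X))+.5)*5).astype(int)),2,(255,0,0),-1)
            u,v=((proj(dd,W(p,-.02,0.01,.02)))*5).astype(int); out.append(big[v-200:v+200,u-200:u+200])
        cv2.imwrite(f"pics/fit_{nm}.png",np.hstack(out))
E
python3 fit.py
```

```text
pose [0.5745 0.1572 0.0207] [(177, np.float64(-0.87), np.float64(0.28)), (178, np.float64(0.72), np.float64(0.95)), (366, np.float64(-1.17), np.float64(0.35)), (186, np.float64(1.28), np.float64(0.32))]
pose [ 0.5869 -0.2241  0.2937] [(168, np.float64(-1.15), np.float64(0.27)), (154, np.float64(1.11), np.float64(0.65)), (352, np.float64(-0.88), np.float64(0.43)), (175, np.float64(0.91), np.float64(0.3))]
```

View pics/fit_t.png

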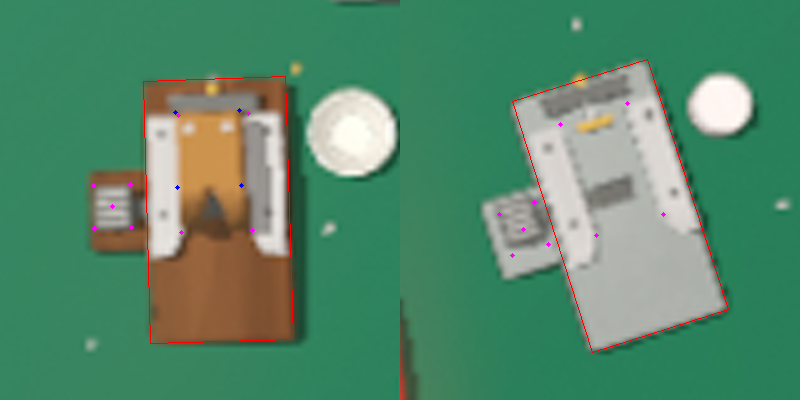

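View pics/fit_s.png

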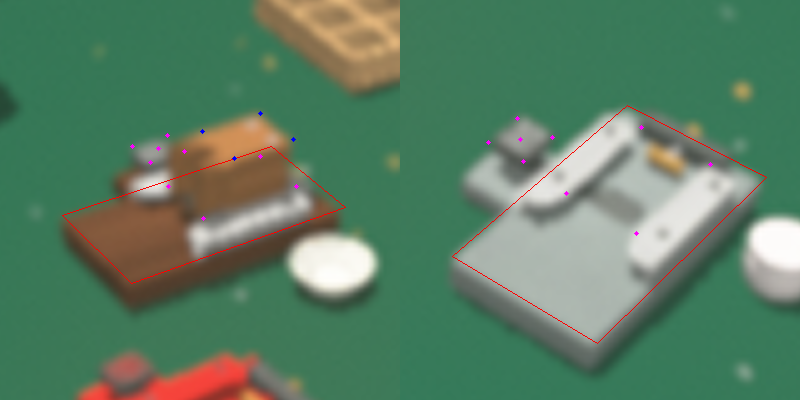

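The poses look good in both views, within about 1 px. Rail_b's button appears about 4 mm farther in than nominal, which suggests its stop is set inward. Next I'll press button_a.

```bash
cat > h.py <<'E'
from cell import *
import numpy as np
from scipy.spatial.transform import Rotation as Rn
A=np.load("A.npy");B=np.load("B.npy")
def W(p,x,y,z):
    c,s=np.cos(p[2]),np.sin(p[2]); return np.array([p[0]+c*x-s*y,p[1]+s*x+c*y,z])
def L(p,X):
    c,s=np.cos(p[2]),np.sin(p[2]);dx,dy=X[0]-p[0],X[1]-p[1];return np.array([c*dx+s*dy,-s*dx+c*dy,X[2]])
def rot(yaw,flip=False): return (Rn.from_euler("z",yaw+(np.pi if flip else 0))*Rn.from_euler("x",np.pi)).as_rotvec()
def st(p,m=""):
    s=sense();c,sn=np.cos(p[2]),np.sin(p[2]);f=s["force"]
    print(m,"t",round(s["time_s"],2),"rail mm",(L(p,s["ee_pos"])*1e3).round(1),"F rail",np.round([c*f[0]+sn*f[1],-sn*f[0]+c*f[1],f[2]],1),"w",round(s["grip_width"],3)); return s
E
python3 - <<'E'
from h import *
for fl in(False,True):
    for P,y in((W(A,-.022,.066,.06),A[2]),(W(A,-.006,0,.041),A[2]),(W(B,-.086,0,.06),B[2]),(W(B,.01,0,.041),B[2])): print(fl,solve_ik(P,rot(y,fl)))
E
```

```text
False [ 3.84100951e-01  1.94098393e-01 -3.54847044e-02  1.34121323e+00
 -4.44089210e-16 -2.77821833e+00]
False [ 2.69611668e-01  1.91272851e-01 -7.58837995e-02  1.30363968e+00
 -4.44089210e-16 -2.89270762e+00]
False [-0.45840652  0.11960212 -0.11950833  1.33168587  0.          2.38945714]
False [-0.35513204  0.30008089  0.05466969  1.32538513  0.          2.49273162]
True [ 3.84100951e-01  1.94098393e-01 -3.54847044e-02  1.34121323e+00
  4.44089210e-16  3.63374321e-01]
True [ 2.69611668e-01  1.91272851e-01 -7.58837995e-02  1.30363968e+00
  4.44089210e-16  2.48885038e-01]
True [-0.45840652  0.11960212 -0.11950833  1.33168587  0.         -0.75213551]
True [-0.35513204  0.30008089  0.05466969  1.32538513  0.         -0.64886103]
```

Run:
```python
from h import *
command_gripper(0.0); R=rot(A[2],True)
move_ptp(W(A,-.022,.066,.16),R)
servo_line(W(A,-.022,.066,.045),feed=.12); st(A,"above")
r=servo_line(W(A,-.022,.066,.0255),feed=.02,f_stop=12); st(A,f"press {r}")
pause(.6); st(A,"held")
servo_line(W(A,-.022,.066,.10),feed=.12)
import cv2
for n in("side","top"): cv2.imwrite(f"pics/{n}1.png",get_image(n)["frame"][:,:,::-1])
a=cv2.imread("pics/top1.png")[120:205,225:325];b=cv2.imread("pics/side1.png")[145:230,280:380]
cv2.imwrite("pics/c1.png",cv2.resize(np.hstack([a,b]),None,fx=4,fy=4,interpolation=cv2.INTER_CUBIC))
```

```text
above t 3.8 rail mm [-21.5  66.2  45.9] F rail [-0.5 -0.4 -0.6] w -0.004
press True t 4.7 rail mm [-22.   66.   26.9] F rail [-0.6 -1.1  6.3] w -0.002
held t 5.3 rail mm [-22.   66.1  26.9] F rail [-1.3 -0.6  6.9] w -0.003
```

View pics/c1.png

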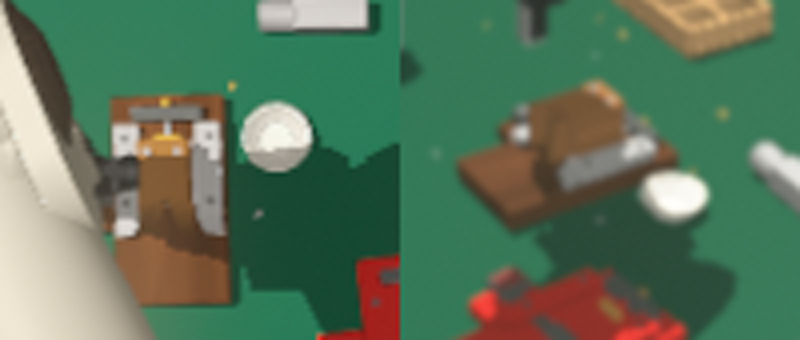

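The ejector has pushed the pin out; its nose screws at (165,152) in the top crop moved about 13 mm towards the entrance. Now I'll grip it and draw it out.

Run:
```python
from h import *
import cv2
R=rot(A[2],True)
servo_line(W(A,-.022,.066,.14),feed=.2)
command_gripper(1.0)
move_ptp(W(A,-.006,0,.13),R)
r=servo_line(W(A,-.006,0,.040),feed=.1,f_stop=10); st(A,f"down {r}")
command_gripper(0.0); st(A,"grip")
for n in("side","top"): cv2.imwrite(f"pics/{n}2.png",get_image(n)["frame"][:,:,::-1])
r=servo_line(W(A,-.030,0,.0405),feed=.04,f_stop=15); st(A,f"draw {r}")
if not r:
    r=servo_line(W(A,-.098,0,.0405),feed=.06,f_stop=15); st(A,f"draw {r}")
for n in("side","top"): cv2.imwrite(f"pics/{n}3.png",get_image(n)["frame"][:,:,::-1])
a=cv2.imread("pics/side2.png")[145:230,280:380];b=cv2.imread("pics/side3.png")[145:230,280:380]
cv2.imwrite("pics/c3.png",cv2.resize(np.hstack([a,b]),None,fx=4,fy=4,interpolation=cv2.INTER_CUBIC))
```

```text
down False t 8.72 rail mm [-5.5  0.1 40.8] F rail [ 0.1 -0.5  0.7] w 0.999
grip t 9.22 rail mm [-5.7  0.  40.5] F rail [-0.5  0.   4.6] w 0.459
draw False t 10.07 rail mm [-30.2   0.   40.5] F rail [-2.2  0.1  5.3] w 0.457
draw False t 11.35 rail mm [-98.1   0.   40.5] F rail [-1.8  0.2  5.3] w 0.464
```

View pics/c3.png

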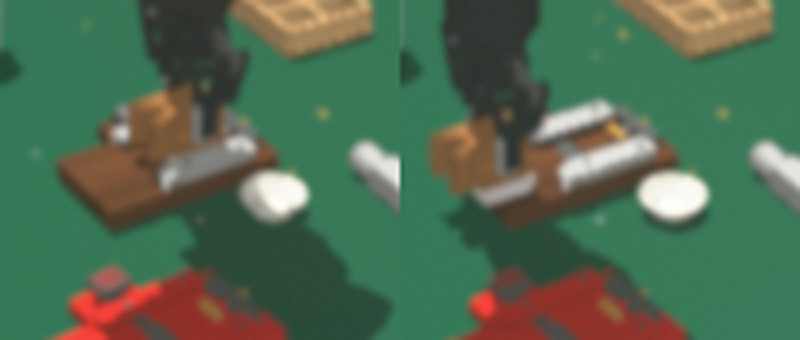

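The pin is out of rail_a with little force (about 2 N). Now I'll carry it to rail_b's apron.

Run:
```python
from h import *
import cv2
from vis import *
servo_line(W(A,-.098,0,.13),feed=.12);st(A,"lift")
R=rot(B[2],True)
move_ptp(W(B,-.087,0,.13),R)
servo_line(W(B,-.087,0,.055),feed=.1); st(B,"above")
r=servo_line(W(B,-.087,0,.0375),feed=.015,f_stop=5); st(B,f"down {r}")
o=[]
for n in("side","top"):
    d=get_image(n);f=d["frame"][:,:,::-1].copy();cv2.imwrite(f"pics/{n}4.png",f)
    big=cv2.resize(f,None,fx=5,fy=5,interpolation=cv2.INTER_CUBIC)
    for X in((-.084+.025,.023,.02),(-.084+.025,-.023,.02),(-.084-.025,-.028,.02),(-.084+.016,-.028,.02)): cv2.circle(big,tuple(((proj(d,W(B,*X))+.5)*5).astype(int)),2,(255,0,255),-1)
    for X in((-.11,-.046,.02),(-.11,.046,.02),(.06,-.046,.02)): cv2.circle(big,tuple(((proj(d,W(B,*X))+.5)*5).astype(int)),2,(0,0,255),-1)
    u,v=(proj(d,W(B,-.06,0,.03))*5).astype(int);o.append(big[v-200:v+200,u-200:u+200])
cv2.imwrite("pics/c4.png",np.hstack(o))
```

```text
lift t 12.34 rail mm [-9.84e+01 -1.00e-01  1.29e+02] F rail [-0.1 -0.2 -3.1] w 0.457
above t 14.74 rail mm [-86.7  -0.3  55.7] F rail [-0.  -0.2 -2.1] w 0.457
down True t 15.63 rail mm [-87.    0.   40.5] F rail [ 0.6 -0.6  4.9] w 0.458
```

View pics/c4.png

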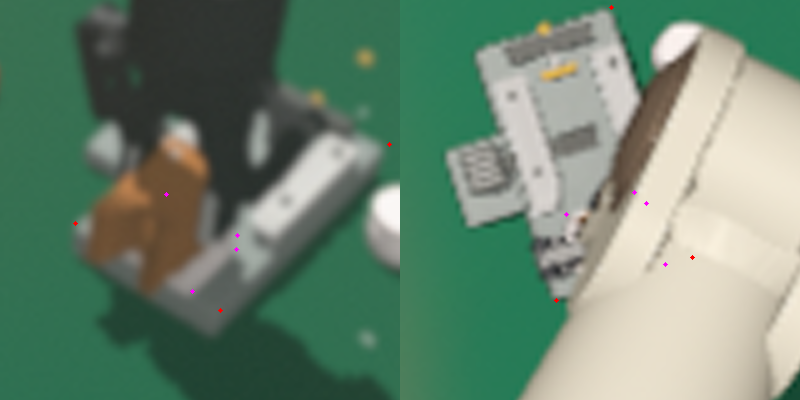

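The pin stands flat on the apron, with TCP z at 40.5 mm as it was in rail_a and the notch outwards. I'll slide it in by stages and watch the lateral force.

Run:
```python
from h import *
z=.0408
servo_line(W(B,-.087,0,z),feed=.02); st(B,"eased")
for x in(-.075,-.065,-.055,-.045,-.035,-.025):
    r=servo_line(W(B,x,0,z),feed=.025,f_stop=8); s=st(B,f"{x} {r}")
    if r: break
```

```text
eased t 15.98 rail mm [-87.1   0.1  40.6] F rail [ 0.1  0.3 -0.5] w 0.458
-0.075 False t 16.62 rail mm [-75.    0.1  40.6] F rail [-0.3  0.2 -2.6] w 0.459
-0.065 False t 17.17 rail mm [-65.    0.1  40.7] F rail [-0.6  0.2 -1.9] w 0.457
-0.055 False t 17.72 rail mm [-54.9   0.   40.7] F rail [-0.3 -0.9 -2.4] w 0.46
-0.045 False t 18.27 rail mm [-44.9   0.1  40.7] F rail [-0.7  0.2 -2.8] w 0.458
-0.035 False t 18.82 rail mm [-34.8  -0.   40.9] F rail [-0.4  0.2 -0.5] w 0.456
-0.025 False t 19.37 rail mm [-24.8   0.   40.8] F rail [ 0.1 -0.1 -1. ] w 0.459
```

Run:
```python
from h import *
z=.0405
for x in np.arange(-.020,.0185,.0025):
    r=servo_line(W(B,x,0,z),feed=.015,f_stop=11); s=st(B,f"{x:.4f} {r}")
    if r: break
```

```text
-0.0200 False t 19.85 rail mm [-19.8  -0.   40.6] F rail [ 1.3  0.4 -0.3] w 0.456
-0.0175 False t 20.17 rail mm [-17.3  -0.1  40.6] F rail [ 1.1 -0.1  0.3] w 0.456
-0.0150 False t 20.48 rail mm [-14.8  -0.1  40.6] F rail [ 0.2 -0.4  1.4] w 0.458
-0.0125 False t 20.8 rail mm [-12.3  -0.1  40.6] F rail [ 0.3 -0.4  1.7] w 0.458
-0.0100 False t 21.12 rail mm [-9.8 -0.1 40.6] F rail [0.4 0.6 1.8] w 0.463
-0.0075 False t 21.43 rail mm [-7.3 -0.  40.6] F rail [0.  0.1 3. ] w 0.451
-0.0050 False t 21.75 rail mm [-4.8 -0.  40.6] F rail [0.2 0.8 2.9] w 0.458
-0.0025 False t 22.07 rail mm [-2.3 -0.  40.6] F rail [0.6 0.7 4.3] w 0.457
-0.0000 False t 22.38 rail mm [ 0.2 -0.  40.6] F rail [0.6 0.2 4.8] w 0.459
0.0025 False t 22.7 rail mm [ 2.2 -0.  40.6] F rail [-3.2 -0.4  6. ] w 0.458
0.0050 False t 23.02 rail mm [ 4.5  0.  40.6] F rail [-3.8 -0.8  6.2] w 0.463
0.0075 False t 23.33 rail mm [ 7.  -0.  40.6] F rail [-4.3 -0.4  6.7] w 0.456
0.0100 False t 23.65 rail mm [ 9.4 -0.  40.6] F rail [-3.7  0.3  6.9] w 0.458
0.0125 False t 23.97 rail mm [11.9 -0.1 40.6] F rail [-5.2  0.4  7.7] w 0.463
0.0150 False t 24.28 rail mm [14.3 -0.  40.6] F rail [-5.   1.   6.7] w 0.458
0.0175 False t 24.6 rail mm [16.8  0.  40.6] F rail [-4.4  0.7  7.3] w 0.458
```

The ejector engaged at TCP x of about 1.5 mm, so the locked place should be near TCP x 15.5. I'll creep from here, then tug gently back to test for the click.

Run:
```python
from h import *
z=.0405
for x in np.arange(.018,.0205,.0005):
    r=servo_line(W(B,x,0,z),feed=.008,f_stop=6); s=st(B,f"{x:.4f} {r}")
    if r or L(B,s["ee_pos"])[0]<x-.0016: break
x0=L(B,s["ee_pos"])[0]
for k in range(1,9):
    r=servo_line(W(B,x0-.0005*k,0,z),feed=.008,f_stop=9); s=st(B,f"back {k} {r}")
    if r: break
```

```text
0.0180 False t 24.85 rail mm [17.2  0.  40.6] F rail [-5.5  0.2  8.1] w 0.46
0.0185 False t 25.1 rail mm [17.6  0.  40.6] F rail [-6.5 -0.3  8.2] w 0.461
0.0190 False t 25.35 rail mm [17.7  0.  40.6] F rail [-7.3  0.9  8.2] w 0.454
0.0195 False t 25.6 rail mm [17.7  0.  40.6] F rail [-10.9   0.7  10.5] w 0.458
back 1 True t 25.88 rail mm [16.9 -0.  40.6] F rail [-2.5 -0.1  3.9] w 0.454
```

The hard stop was felt at TCP x 17.7 mm with 11 N, so the click should already have happened. I'll go on with the tug test.

Run:
```python
from h import *
import cv2
z=.0405
for x in np.arange(.0165,.012,-.0005):
    r=servo_line(W(B,x,0,z),feed=.008,f_stop=8); s=st(B,f"{x:.4f} {r}")
    F=s["force"];fx=np.cos(B[2])*F[0]+np.sin(B[2])*F[1]
    if r or fx>5: break
cv2.imwrite("pics/side5.png",get_image("side")["frame"][:,:,::-1])
cv2.imwrite("pics/top5.png",get_image("top")["frame"][:,:,::-1])
a=cv2.imread("pics/side5.png")[205:290,360:460];b=cv2.imread("pics/top5.png")[120:205,340:440]
cv2.imwrite("pics/c5.png",cv2.resize(np.hstack([a,b]),None,fx=4,fy=4,interpolation=cv2.INTER_CUBIC))
```

```text
0.0165 False t 26.12 rail mm [16.3 -0.  40.6] F rail [-2.3  0.1  5.4] w 0.458
0.0160 False t 26.38 rail mm [15.8 -0.  40.6] F rail [-2.2  0.1  5.2] w 0.455
0.0155 False t 26.62 rail mm [15.3 -0.  40.6] F rail [-2.3  0.1  5.4] w 0.459
0.0150 False t 26.88 rail mm [15.  -0.  40.6] F rail [-1.1 -0.8  5.2] w 0.458
0.0145 False t 27.12 rail mm [14.9 -0.  40.6] F rail [3.  0.  4.6] w 0.463
0.0140 False t 27.38 rail mm [14.8 -0.  40.6] F rail [5.9 0.1 1.2] w 0.461
```

View pics/c5.png

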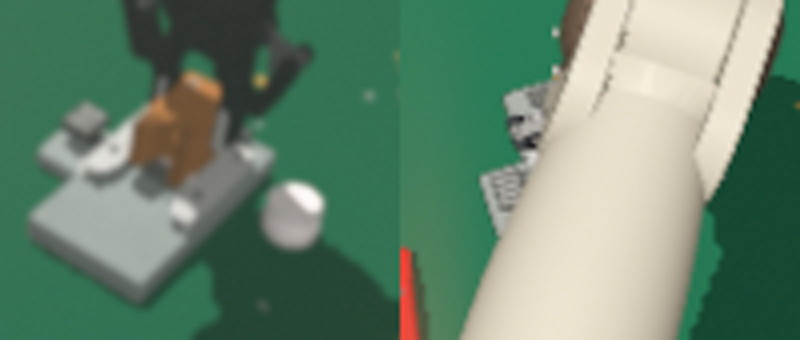

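The tug held: the pin stays at 14.9 mm against 6 N of pull, so it is locked behind the tooth. Now I'll release, retreat and look.

Run:
```python
from h import *
import cv2
from vis import *
servo_line(W(B,.0152,0,.0405),feed=.01)
command_gripper(1.0); st(B,"open")
servo_line(W(B,.0152,0,.16),feed=.12)
movej([1.222,0.087,0.176,1.66,0,1.571])
st(B)
o=[]
for n in("side","top"):
    d=get_image(n);f=d["frame"][:,:,::-1].copy();cv2.imwrite(f"pics/{n}6.png",f)
    u,v=(proj(d,W(B,-.02,0,.03))).astype(int);o.append(cv2.resize(f[v-40:v+40,u-40:u+40],None,fx=5,fy=5,interpolation=cv2.INTER_CUBIC))
cv2.imwrite("pics/c6.png",np.hstack(o))
```

```text
open t 28.27 rail mm [15.1  0.  40.4] F rail [ 0.5 -0.4  0.2] w 1.003
 t 32.39 rail mm [-166.9  824.4  231.2] F rail [-0.3 -0.6 -0.5] w 1.0
```

View pics/c6.png

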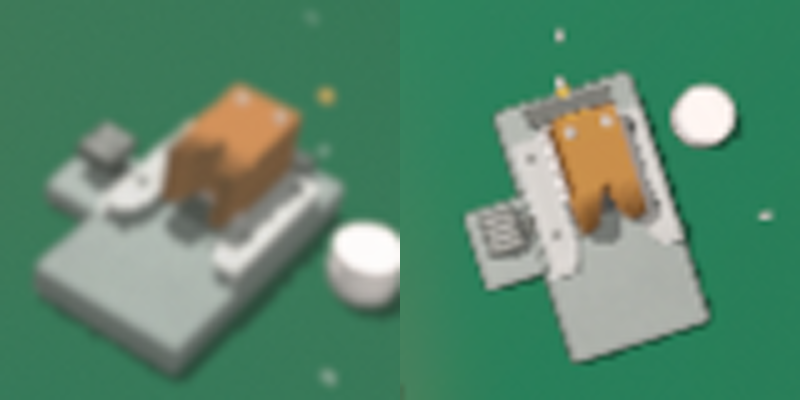

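View pics/top6.png

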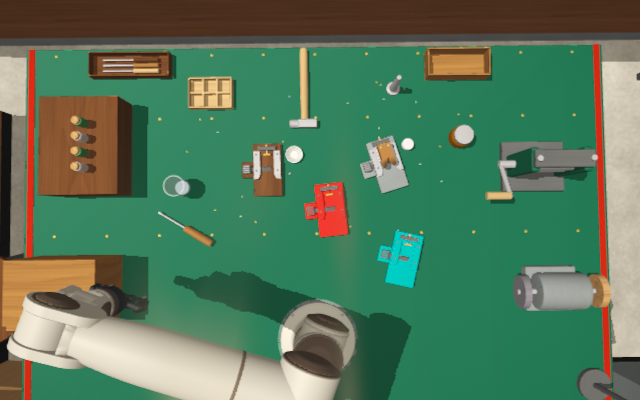

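The pin sits fully in rail_b: its nose screws are at (568,130) and (606,120) in the crop, just short of the stop, with the notch outwards. The button stands up, and the bystanders are where they were. I'm handing in.

```bash
python3 -c "
from cell import *
hand_in()"
```

```text
the job is handed in; nothing more can be done
```

The pin is locked in rail_b, and I handed the job in at about 32 s of robot time, out of the 64 s allowed; no verdict was reported.

- **Freeing the pin:** I pressed rail_a's button down about 7 mm with the closed fingertips. The ejector pushed the pin out about 13 mm, and I drew it clear with about 2 N.
- **Sliding it in:** I set the pin down flat on rail_b's apron and slid it in, with at most about 11 N along the rail and 10 N vertically at the wrist. It reached the hard stop with the tool at about x 17.7 mm in the rail's frame.
- **Checking the catch:** The pin settled 2.8 mm back from the stop and held there against a 6 N tug, so the catch is up behind it. The locked place is around x 15 to 17 mm.
- **Last look:** After I let go and moved the arm away, the final pictures show the pin seated in line with its notch outwards and rail_b's button up. By eye, the dish, tin, tumbler, jar and driver are where they started.

No check failed. The catch position itself can't be read directly; I judged it from the tug and the pictures. When I fitted the rails in the images, the edges were off by up to about 1.3 mm and the two camera views differed by about 1 px. This caused no contact between the lips.

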